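# Knock the cured brake blocks out of the turnover mould

## Task

In the bike workshop, two brake blocks have set in the hinged mould that holds the red blocks: take that mould by its handle, swing it right over, and let it drop the last bit so that it raps on its rail and the stuck red blocks fall out into the catch tray beneath. If they stay stuck, lift it part of the way and let it drop again. Leave the mould lying face down with both red blocks in its catch tray, and leave the mould with the black blocks alone: they have not set yet.

Things in the scene. Friction and masses are not known exactly. Their poses are not given: they have to be found in the camera images.
- red_hinge (a point): Middle of the hinge axis of the mould with the red blocks, 75 mm above the bench: an aluminium tray (91 x 98 x 24 mm, two cavities) hinged in a blue frame (122 x 276 mm) fixed to the bench. Axes fixed to the frame: x along the hinge, y level from hinge to catch tray, z up. At first the mould lies face up on the -y side; it swings over the top to lie face down on the +y side.
- red_mould (a joint): Hinge angle of that mould, rad: 0 lying face up, 1.57 upright, 3.14 turned right over, face down with its rim on the wooden rapping rail. The hinge is almost free: the mould (0.45 kg) falls to the side it leans to.
- red_handle (a point): Middle of that mould's handle: a smooth round black bar, 14 mm thick, parallel to the hinge and 185 mm from it, at hinge height when the mould lies flat on either side. 80 mm of bar is clear between its arms, 50 mm between bar and tray. Fingers pinching it from above can point down all the way over: the bar turns between them. Axes turn with the mould; x along the bar.
- red_pad_1 (a point): Centre of the first red block: 50 mm long (its y), 20 mm wide at the foot (its x), 16 mm high, 25 g. It starts in a cavity of its mould, 73 mm from the hinge and 24 mm to the -x side, under sprung lips that hold it when the mould is turned slowly and let go when the mould drops on the rail (handle falling freely from 80 mm or more above its lowest place).
- red_pad_2 (a point): Centre of the second red block, the same, in the cavity 24 mm to the +x side.
- red_catch (a point): Centre of the floor of the red mould's catch tray, on the +y side of the hinge under the turned-over mould: 106 x 95 mm inside, aluminium walls 16 mm high, floor 6 mm above the bench. Axes as red_hinge.
- black_hinge (a point): Middle of the hinge axis of the mould with the black blocks, 75 mm above the bench: an aluminium tray (91 x 98 x 24 mm, two cavities) hinged in a blue frame (122 x 276 mm) fixed to the bench. Axes fixed to the frame: x along the hinge, y level from hinge to catch tray, z up. At first the mould lies face up on the -y side; it swings over the top to lie face down on the +y side.
- black_mould (a joint): Hinge angle of that mould, rad: 0 lying face up, 1.57 upright, 3.14 turned right over, face down with its rim on the wooden rapping rail. The hinge is almost free: the mould (0.45 kg) falls to the side it leans to.
- black_handle (a point): Middle of that mould's handle: a smooth round black bar, 14 mm thick, parallel to the hinge and 185 mm from it, at hinge height when the mould lies flat on either side. 80 mm of bar is clear between its arms, 50 mm between bar and tray. Fingers pinching it from above can point down all the way over: the bar turns between them. Axes turn with the mould; x along the bar.

How it is judged:
By the outcome, as a careful person would: the job done as asked, in the order asked, and still so for the second after the job is handed in, with the robot touching nothing.
It also fails if it takes over 38 s, if anything falls off the work surface, if the arm or the gripper's body presses on something with over 40 N, if the wrist force passes 120 N, or if a joint passes its speed limit or range.

## Robot

A 6-joint arm with a two-finger parallel gripper is mounted at the origin on the work surface. World frame = base frame: x ahead of the robot, y to its left, z up, the work surface at z = 0. Lengths are in m, angles in rad, forces in N, time in s.
With the tool pointing down it reaches from about 0.325 to 1 m from the base axis. Payload 5.1 kg.
Tool frame: the origin (TCP) lies midway between the tips of the shut fingers; the grasp point (between the pads) lies 19 mm behind it (env.hold_point_z is the distance from the TCP to the grasp point, in m); z points along the fingers, y is the line along which they close (so a half turn about z gives the same grasp; the last joint's range is limited). The gripper opens to 85 mm and grips with 20 to 120 N. Pads are 22 mm wide; open, the fingers measure 114 mm over their backs; the gripper's body (76 mm by 85 mm) begins 54 mm behind the grasp point. The pads swing forward as they close: fully open they stand 13 mm farther back than shut.
Start: joints at [1.119, 0.124, 1.65, -0, 1.367, -0.083], TCP at [0.234, 0.606, 0.231] pointing down, gripper open.
Joint ranges: [-2.61, 2.61], [-1.02, 2.33], [0.03, 2.71], [-1.35, 4.49], [0.32, 2.68], [-2.91, 2.91]. Speed limits (rad/s): [2.57, 2.57, 3.14, 3.14, 3.14, 3.14].

## Interface

Orientations are given as a rotation vector (axis times angle).
In Python, from station import state, capture, camera_model, hand_in, env gives the robot as it stands.
- The arm moves only by the tool jog_arm, never from a script. Its argument "targets" is a list of rows, each an object with "delta_pos": the shift along the tool's x, y, z as a fraction of full scale, a list of three; "rot": the turn, a rotation vector about the tool's x, y, z as a fraction of full scale, a list of three; "jaw": the closure, from -1 (fully open) to 1 (shut). A call has 1 to 10 rows; each row is the pose to reach, as a shift and turn from the pose commanded when the call began, along the tool's axes at that moment, turning the shorter way round; what a row does not reach only later rows make up. Full scale, the value 1, is 20 cm for a shift and 180 degrees for a turn. A row lasts 1/10 s, in which the tool goes at most 50 mm and 8.59 degrees, less where a joint would pass 70% of its speed; a pose out of reach is approached as far as the arm can. A call with a number of a shift or a turn outside -1 to 1 is refused whole. A call with a gripper value outside its range is refused whole. The fingers move at their own pace and stop on an object; "squeeze" is the grip in N (left out, the last holds). Time passes only in rows, so rows that repeat a pose let the fingers close. It gives the time, the measured TCP pose, the force, the opening and the grip force at its end, in the units of the state.
- state(): the state, without advancing time (a new reading comes with each control period).
- capture(name): name is "side" or "top" or "wrist"; returns the picture (400x640x3 uint8, red, green, blue); there is no depth.
- camera_model(name): a dict with "fx", "fy", "cx", "cy" (pixels), "dist" ([k1, k2, p1, p2, k3] as OpenCV has them; the pictures are not rectified), "origin" and "attitude" of the camera in the world; the wrist camera has in their place "mount" (4x4, takes a point from camera to tool coordinates, whose origin is the TCP and whose axes are the flange's). Camera axes: x right, y down, z forward; pixel columns grow to the right and rows downward; lengths in m; the calibration is good to about 2 mm. A picture is of the moment at which its call begins: read the wrist's pose just before it. camera_model takes no time and is no camera call.
- hand_in(): hands the job in; it is judged then, once.
The state is a dict: "t": time; "joints": joint angles; "joint_vel": joint speeds; "tau": joint torques, N m; "position": TCP position; "ee_rot": TCP orientation; "contact_force": force on the tool from outside, world axes, zero at the start; "ft_torque": the same for the moment, N m; "finger_gap": finger opening in m; "finger_force": force on a finger pad.
Only numpy, scipy, OpenCV 4.12 (cv2) and the standard library are available. Lean on these libraries where they do the work, as an engineer would, in place of code of your own. Each camera call takes 0.05 s, during which the arm holds its last target. There are 200 camera calls.

## Working session

There is one attempt and no reset: what is moved stays moved. The work goes in short steps, Python scripts to look and compute and a tool call to move; the robot and the scene stay as the last step left them, time stands still between calls to the robot, and variables do not carry over. Pictures are saved under pics/ and viewed, at most 10 in all, crops included, and the job is handed in when it is done.

Besides the shell and the picture viewer there is one more tool, called after "Emit:" as a command line: name --argument value ..., lists and objects as JSON in quotes. jog_arm: Moves the arm, as the interface text tells. Shift numbers are shares of 20 cm and turn numbers shares of 180 degrees, none past 1 either way. Its arguments: {"type":"object","properties":{"targets":{"type":"array"},"squeeze":{"type":"number"}},"required":["targets"]}

```bash
mkdir -p pics; python3 - <<'E'
from station import *
import cv2
s=state();print(s['t'],s['position'],s['ee_rot'],env.hold_point_z)
for n in('top','side'):
    cv2.imwrite(f'pics/{n}0.png',cv2.cvtColor(capture(n),cv2.COLOR_RGB2BGR));print(n,camera_model(n))
E
```

```text
0.0 [0.23408078 0.60574063 0.23002654] [-0.57586494 -3.08778869  0.00316941] 0.0187
top {'fx': 437.6060164989077, 'fy': 437.6060164989077, 'cx': 312.84826404664693, 'cy': 198.51421201637737, 'dist': array([-0.00284496,  0.        ,  0.        ,  0.        ,  0.        ]), 'origin': array([ 0.41833998, -0.01416386,  0.85994265]), 'attitude': array([-2.13064031,  2.13098163, -0.16973971])}
side {'fx': 393.0931699321238, 'fy': 393.0931699321238, 'cx': 319.8782068405829, 'cy': 198.04005145559725, 'dist': array([-0.07467061,  0.        ,  0.        ,  0.        ,  0.        ]), 'origin': array([0.19759122, 0.43582996, 0.71596433]), 'attitude': array([-0.85280901,  2.5976465 , -0.99420422])}
```

View pics/top0.png

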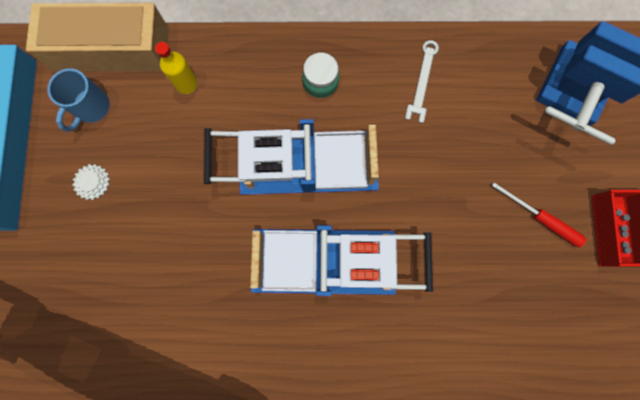

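View pics/side0.png

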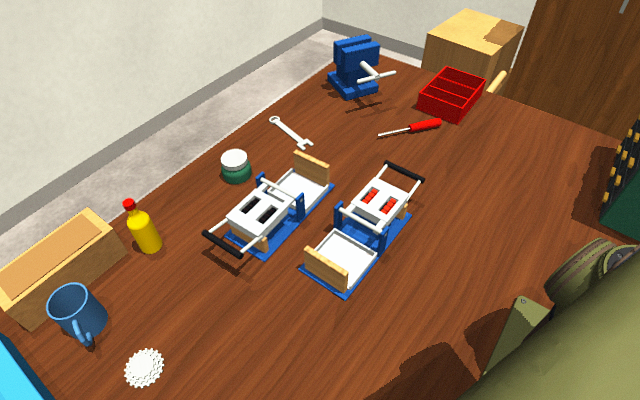

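The top view shows the red mould's handle bar at about (429,262), with the hinge tube at (323,260) and the catch tray on the left at (290,261). The black mould is the upper one, facing the opposite way. I'll measure the red bar and hinge.

```bash
cat > h.py <<'E'
from station import *
import cv2,numpy as np
from scipy.spatial.transform import Rotation as R
def ray(n,uv,z):
    m=camera_model(n);K=np.array([[m['fx'],0,m['cx']],[0,m['fy'],m['cy']],[0,0,1]])
    p=cv2.undistortPoints(np.array([[uv]],float),K,m['dist'])[0,0]
    d=R.from_rotvec(m['attitude']).apply([*p,1]);o=m['origin'];return o+d*(z-o[2])/d[2]
def totool(p,s=None):
    s=s or state();return R.from_rotvec(s['ee_rot']).inv().apply(np.array(p)-s['position'])
E
python3 - <<'E'
from h import *
im=cv2.imread('pics/top0.png')
def blob(mask,x0,x1,y0,y1):
    m=np.zeros_like(mask);m[y0:y1,x0:x1]=mask[y0:y1,x0:x1]
    n,l,st,c=cv2.connectedComponentsWithStats(m)
    i=1+np.argmax(st[1:,4]);pts=np.argwhere(l==i)[:,::-1].astype(np.float32)
    r=cv2.minAreaRect(pts);print(st[i],r);return r
dark=(im.max(2)<45).astype(np.uint8)
r=blob(dark,415,440,225,300)
b=cv2.boxPoints(r);b=b[np.argsort(b[:,1])];e=[ray('top',b[:2].mean(0),.078),ray('top',b[2:].mean(0),.078)]
H=(e[0]+e[1])/2;print('ends',e,'mid',H,'len',np.linalg.norm(e[0]-e[1]))
h=[ray('top',(323,230),.08),ray('top',(324,291),.08)];hg=(h[0]+h[1])/2;print('hinge',hg,np.linalg.norm((H-hg)[:2]))
s=state();print(R.from_rotvec(s['ee_rot']).as_matrix().round(3))
d=e[1]-e[0];print('bar dir deg',np.degrees(np.arctan2(d[1],d[0])))
E
```

```text
[425 238   3  48  95] ((426.0, 261.5), (47.0, 2.0), 90.0)
ends [array([ 0.47846443, -0.2096463 ,  0.078     ]), array([ 0.39626399, -0.20618202,  0.078     ])] mid [ 0.43736421 -0.20791416  0.078     ] len 0.08227340591486668
hinge [ 0.43927745 -0.02686343  0.08      ] 0.18106083438226317
[[-0.933  0.36  -0.001]
 [ 0.36   0.933 -0.002]
 [ 0.    -0.002 -1.   ]]
bar dir deg 177.58673847177718
```

Emit:
jog_arm --targets '[{"delta_pos": [-0.5,-1,0],"rot": [0,0,-0.108],"jaw": 0},{"delta_pos": [-0.5,-1,0],"rot": [0,0,-0.108],"jaw": 0},{"delta_pos": [-0.5,-1,0],"rot": [0,0,-0.108],"jaw": 0},{"delta_pos": [-0.5,-1,0],"rot": [0,0,-0.108],"jaw": 0},{"delta_pos": [-0.5,-1,0],"rot": [0,0,-0.108],"jaw": 0},{"delta_pos": [-0.5,-1,0],"rot": [0,0,-0.108],"jaw": 0}]'

```text
t: 0.7
position: [0.2555, 0.3813, 0.2309]
ee_rot: [0.051, 3.141, -0.001]
contact_force: [-0.6, 0.3, -0.0]
finger_gap: 0.0426
finger_force: 0.0
```

Emit:
jog_arm --targets '[{"delta_pos": [-0.45,-1,0],"rot": [0,0,0],"jaw": 0},{"delta_pos": [-0.45,-1,0],"rot": [0,0,0],"jaw": 0},{"delta_pos": [-0.45,-1,0],"rot": [0,0,0],"jaw": 0},{"delta_pos": [-0.45,-1,0],"rot": [0,0,0],"jaw": 0},{"delta_pos": [-0.45,-1,0],"rot": [0,0,0],"jaw": 0}]'

```text
t: 1.2
position: [0.3407, 0.1788, 0.2314]
ee_rot: [0.052, 3.14, -0.001]
contact_force: [0.5, 0.1, 0.8]
finger_gap: 0.0425
finger_force: 0.0
```

Emit:
jog_arm --targets '[{"delta_pos": [-0.4,-1,0],"rot": [0,0,0],"jaw": 0},{"delta_pos": [-0.4,-1,0],"rot": [0,0,0],"jaw": 0},{"delta_pos": [-0.4,-1,0],"rot": [0,0,0],"jaw": 0},{"delta_pos": [-0.4,-1,0],"rot": [0,0,0],"jaw": 0},{"delta_pos": [-0.4,-1,0],"rot": [0,0,0],"jaw": 0}]'

```text
t: 1.7
position: [0.4149, -0.0245, 0.2313]
ee_rot: [0.054, 3.141, -0.001]
contact_force: [-0.5, -0.4, 0.0]
finger_gap: 0.0426
finger_force: 0.0
```

Emit:
jog_arm --targets '[{"delta_pos": [-0.14,-0.92,0],"rot": [0,0,0],"jaw": 0},{"delta_pos": [-0.14,-0.92,0],"rot": [0,0,0],"jaw": 0},{"delta_pos": [-0.14,-0.92,0],"rot": [0,0,0],"jaw": 0},{"delta_pos": [-0.14,-0.92,0],"rot": [0,0,0],"jaw": 0},{"delta_pos": [-0.14,-0.92,0],"rot": [0,0,0],"jaw": 0},{"delta_pos": [-0.14,-0.92,0],"rot": [0,0,0],"jaw": 0}]'

```text
t: 2.3
position: [0.4365, -0.2061, 0.2307]
ee_rot: [-0.048, -3.14, -0.002]
contact_force: [0.4, 0.1, -0.1]
finger_gap: 0.0428
finger_force: 0.0
```

```bash
python3 - <<'E'
from h import *
s=state();print(s['position'],s['ee_rot']);np.save('s1.npy',np.r_[s['position'],s['ee_rot']])
cv2.imwrite('pics/w1.png',cv2.cvtColor(capture('wrist'),cv2.COLOR_RGB2BGR));print(camera_model('wrist'))
E
```

```text
[ 0.43649522 -0.20611374  0.23072637] [-4.82830753e-02 -3.14017483e+00 -2.02741932e-03]
{'fx': 299.49388211308326, 'fy': 299.49388211308326, 'cx': 323.70720759400956, 'cy': 201.67564950822012, 'dist': array([0.00135536, 0.        , 0.        , 0.        , 0.        ]), 'mount': array([[ 4.04108833e-04, -9.63223021e-01, -2.68702901e-01,
         6.60193965e-02],
       [ 9.99999915e-01,  3.65876151e-04,  1.92362894e-04,
         1.23481717e-04],
       [-8.69763850e-05, -2.68702956e-01,  9.63223086e-01,
        -1.43223036e-01],
       [ 0.00000000e+00,  0.00000000e+00,  0.00000000e+00,
         1.00000000e+00]])}
```

View pics/w1.png

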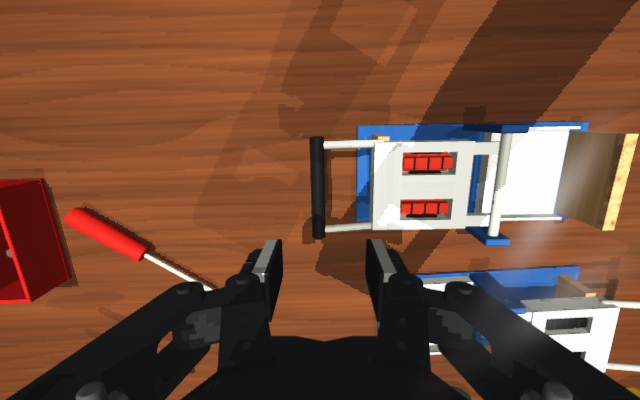

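The wrist view shows the bar from (317,137) to (319,238), with the arms at rows 145 and 228, and the hinge tube from (502,132) to (494,236).

```bash
python3 - <<'E'
from h import *
v=np.load('s1.npy');T=R.from_rotvec(v[3:]);m=camera_model('wrist');M=m['mount']
K=np.array([[m['fx'],0,m['cx']],[0,m['fy'],m['cy']],[0,0,1]])
def wr(uv,z):
    p=cv2.undistortPoints(np.array([[uv]],float),K,m['dist'])[0,0]
    d=T.apply(M[:3,:3]@[*p,1]);o=v[:3]+T.apply(M[:3,3]);return o+d*(z-o[2])/d[2]
im=cv2.imread('pics/w1.png');d=(im.max(2)<60).astype(np.uint8);k=np.zeros_like(d);k[130:245,305:330]=d[130:245,305:330]
n,l,st,c=cv2.connectedComponentsWithStats(k);i=1+np.argmax(st[1:,4])
r=cv2.minAreaRect(np.argwhere(l==i)[:,::-1].astype(np.float32));b=cv2.boxPoints(r);b=b[np.argsort(b[:,1])];print(r)
a,e=wr(b[:2].mean(0),.075),wr(b[2:].mean(0),.075);H=(a+e)/2
print(a,e,H,'tool:',T.inv().apply(H-v[:3]))
p,q=wr((502,132),.08),wr((494,236),.08);h=(p+q)/2;print('hinge',p,q,h,T.inv().apply(h-v[:3]),np.linalg.norm((H-h)[:2]))
for w in((d:=e-a),q-p):print(np.degrees(np.arctan2(w[1],w[0])))
print('top',ray('top',(429,238),.078),ray('top',(429,286),.078),ray('top',(429,262),.078))
E
```

```text
((318.0, 187.5), (101.0, 16.0), 90.0)
[ 0.38794816 -0.2098465   0.075     ] [ 0.49392365 -0.21360479  0.075     ] [ 0.44093591 -0.21172565  0.075     ] tool: [-0.00477708 -0.00567125  0.15571426]
hinge [ 0.38836334 -0.03352476  0.08      ] [ 0.49531063 -0.02816547  0.08      ] [ 0.44183698 -0.03084511  0.08      ] [-1.11433672e-04  1.75157700e-01  1.50949763e-01] 0.18088277830858948
-2.031076864820329
2.8687759183575934
top [ 0.47846313 -0.21498271  0.078     ] [ 0.39454827 -0.21135162  0.078     ] [ 0.43613105 -0.2131492   0.078     ]
```

Emit:
jog_arm --targets '[{"delta_pos": [-0.015,-0.03,0.2],"rot": [0,0,0],"jaw": 0},{"delta_pos": [-0.015,-0.03,0.45],"rot": [0,0,0],"jaw": 0},{"delta_pos": [-0.015,-0.03,0.7],"rot": [0,0,0],"jaw": 0},{"delta_pos": [-0.015,-0.03,0.82],"rot": [0,0,0],"jaw": 0},{"delta_pos": [-0.015,-0.03,0.87],"rot": [0,0,0],"jaw": 0},{"delta_pos": [-0.015,-0.03,0.87],"rot": [0,0,0],"jaw": 0}]'

```text
t: 2.95
position: [0.4386, -0.2104, 0.0563]
ee_rot: [-0.043, -3.139, -0.002]
contact_force: [-0.4, 0.3, 1.4]
finger_gap: 0.0426
finger_force: 0.0
```

Emit:
jog_arm --targets '[{"delta_pos": [0,0,0],"rot": [0,0,0],"jaw": 1},{"delta_pos": [0,0,0],"rot": [0,0,0],"jaw": 1},{"delta_pos": [0,0,0],"rot": [0,0,0],"jaw": 1},{"delta_pos": [0,0,0],"rot": [0,0,0],"jaw": 1},{"delta_pos": [0,0,0],"rot": [0,0,0],"jaw": 1}]' --squeeze 40

```text
t: 3.45
position: [0.4407, -0.2124, 0.0598]
ee_rot: [0.046, 3.137, -0.001]
contact_force: [0.6, 4.0, 6.7]
finger_gap: 0.0125
finger_force: 39.3
```

Emit:
jog_arm --targets '[{"delta_pos": [0,0.005,-0.097],"rot": [0,0,0],"jaw": 1},{"delta_pos": [0,0.02,-0.192],"rot": [0,0,0],"jaw": 1},{"delta_pos": [0,0.045,-0.286],"rot": [0,0,0],"jaw": 1},{"delta_pos": [0,0.08,-0.376],"rot": [0,0,0],"jaw": 1},{"delta_pos": [0,0.124,-0.463],"rot": [0,0,0],"jaw": 1},{"delta_pos": [0,0.177,-0.544],"rot": [0,0,0],"jaw": 1},{"delta_pos": [0,0.238,-0.619],"rot": [0,0,0],"jaw": 1},{"delta_pos": [0,0.306,-0.687],"rot": [0,0,0],"jaw": 1},{"delta_pos": [0,0.381,-0.748],"rot": [0,0,0],"jaw": 1},{"delta_pos": [0,0.463,-0.801],"rot": [0,0,0],"jaw": 1}]'

```text
t: 4.45
position: [0.4426, -0.1241, 0.2234]
ee_rot: [0.047, 3.137, -0.022]
contact_force: [-6.7, -10.6, 11.6]
finger_gap: 0.0126
finger_force: 39.8
```

Emit:
jog_arm --targets '[{"delta_pos": [0,0.087,-0.054],"rot": [0,0,0],"jaw": 1},{"delta_pos": [0,0.177,-0.099],"rot": [0,0,0],"jaw": 1},{"delta_pos": [0,0.271,-0.124],"rot": [0,0,0],"jaw": 1},{"delta_pos": [0,0.366,-0.139],"rot": [0,0,0],"jaw": 1},{"delta_pos": [0,0.463,-0.144],"rot": [0,0,0],"jaw": 1},{"delta_pos": [0,0.56,-0.139],"rot": [0,0,0],"jaw": 1},{"delta_pos": [0,0.655,-0.124],"rot": [0,0,0],"jaw": 1},{"delta_pos": [0,0.749,-0.099],"rot": [0,0,0],"jaw": 1},{"delta_pos": [0,0.839,-0.064],"rot": [0,0,0],"jaw": 1},{"delta_pos": [0,0.925,-0.02],"rot": [0,0,0],"jaw": 1}]'

```text
t: 5.45
position: [0.4465, 0.0659, 0.2225]
ee_rot: [-0.045, -3.141, 0.002]
contact_force: [-4.4, -2.0, 2.1]
finger_gap: 0.0123
finger_force: 43.2
```

Emit:
jog_arm --targets '[{"delta_pos": [0,0.063,0.032],"rot": [-0.028,0,0],"jaw": 1},{"delta_pos": [0,0.123,0.068],"rot": [-0.056,0,0],"jaw": 1},{"delta_pos": [0,0.18,0.108],"rot": [-0.083,0,0],"jaw": 1},{"delta_pos": [0,0.235,0.15],"rot": [-0.111,0,0],"jaw": 1},{"delta_pos": [0,0.286,0.197],"rot": [-0.139,0,0],"jaw": 1},{"delta_pos": [0,0.286,0.197],"rot": [-0.139,0,0],"jaw": 1},{"delta_pos": [0,0.286,0.197],"rot": [-0.139,0,0],"jaw": 1}]'

```text
t: 6.15
position: [0.4477, 0.1219, 0.1817]
ee_rot: [0.044, 3.065, 0.675]
contact_force: [-4.6, -1.0, -2.2]
finger_gap: 0.0121
finger_force: 39.3
```

Emit:
jog_arm --targets '[{"delta_pos": [0,0,0],"rot": [0,0,0],"jaw": -1},{"delta_pos": [0,0,-0.2],"rot": [0,0,0],"jaw": -1},{"delta_pos": [0,0,-0.4],"rot": [0,0,0],"jaw": -1},{"delta_pos": [0,0,-0.4],"rot": [0,0,0],"jaw": -1},{"delta_pos": [0,0,-0.4],"rot": [0,0,0],"jaw": -1},{"delta_pos": [0,0,-0.4],"rot": [0,0,0],"jaw": -1}]'

```text
t: 6.75
position: [0.4479, 0.089, 0.2544]
ee_rot: [0.045, 3.061, 0.678]
contact_force: [-0.1, 0.4, -1.4]
finger_gap: 0.0854
finger_force: 0.0
```

```bash
python3 - <<'E'
from h import *
a=capture('side')[60:360,180:580];b=capture('top')[150:340,180:580]
im=np.vstack([cv2.resize(a,(760,570))[:560]])
cv2.imwrite('pics/s2.png',cv2.cvtColor(im,cv2.COLOR_RGB2BGR));cv2.imwrite('pics/t2.png',cv2.cvtColor(cv2.resize(b,(800,380)),cv2.COLOR_RGB2BGR))
E
```

```text
(no output)
```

View pics/s2.png

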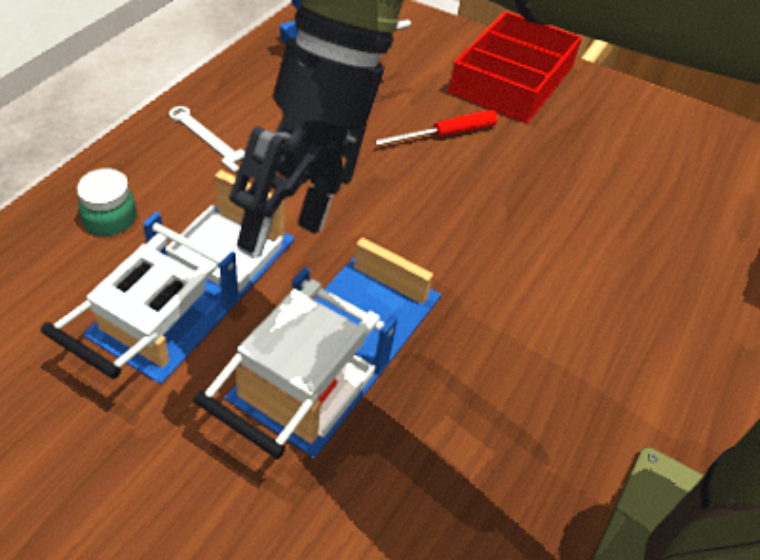

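The mould is face down on the rail. A red patch shows in the catch tray at crop (327,388), so I'll zoom in to check for both blocks.

```bash
python3 - <<'E'
from h import *
a=capture('side')[215:305,280:400]
cv2.imwrite('pics/s3.png',cv2.cvtColor(cv2.resize(a,(720,540),interpolation=cv2.INTER_CUBIC),cv2.COLOR_RGB2BGR))
f=capture('side').astype(int);m=(f[...,0]>90)&(f[...,1]<50)&(f[...,2]<50);ys,xs=np.nonzero(m[215:305,280:400])
n,l,st,c=cv2.connectedComponentsWithStats(m[215:305,280:400].astype(np.uint8))
for i in range(1,n):
    uv=c[i]+[280,215];print(st[i],ray('side',uv,.014))
print(state()['t'])
E
```

```text
[32  3  1  1  1] [ 0.55662903 -0.00908352  0.014     ]
[36  2  1  1  1] [ 0.55098218 -0.01688762  0.014     ]
[34  6  1  1  1] [ 0.54758811 -0.004755    0.014     ]
[38  8  1  1  1] [ 0.53672762 -0.00548129  0.014     ]
[28 12  2  2  2] [0.54628812 0.01752156 0.014     ]
[17 14  1  1  1] [0.56455823 0.03617151 0.014     ]
[29 15  1  1  1] [0.54106281 0.02246488 0.014     ]
[23 17  1  1  1] [0.54845828 0.03482949 0.014     ]
[27 16  1  1  1] [0.54296171 0.02733656 0.014     ]
[17 19  1  1  1] [0.55579438 0.04710042 0.014     ]
[17 21  1  1  1] [0.55233979 0.05140899 0.014     ]
[21 20  1  1  1] [0.54689594 0.04400581 0.014     ]
[12 23  4  3  5] [0.55289849 0.06197772 0.014     ]
[15 22  1  1  1] [0.55419262 0.05616754 0.014     ]
[ 9 26  2  2  2] [0.55624747 0.0728106  0.014     ]
[14 27  2  2  3] [0.54629274 0.06827602 0.014     ]
[19 26  1  1  1] [0.54028829 0.05943144 0.014     ]
[10 29  1  1  1] [0.55111574 0.07733502 0.014     ]
[ 0 31  2  5  6] [0.56156749 0.09757971 0.014     ]
[ 8 31  1  2  2] [0.55041239 0.08502955 0.014     ]
[14 31  1  1  1] [0.54074119 0.07629006 0.014   
[... 821 characters left out ...]
15 0.014     ]
[ 3 69  1  1  1] [0.49991845 0.1620396  0.014     ]
[ 1 70  1  1  1] [0.50169591 0.1661894  0.014     ]
[ 4 72  1  1  1] [0.49391476 0.16607762 0.014     ]
[ 6 73  1  1  1] [0.48923967 0.16542695 0.014     ]
[43 72  1  1  1] [0.43091558 0.11969509 0.014     ]
[ 4 74  1  2  2] [0.49030258 0.17040105 0.014     ]
[ 2 77  1  1  1] [0.48992539 0.17705567 0.014     ]
[ 4 77  1  1  1] [0.48672283 0.17468637 0.014     ]
[10 78  1  1  1] [0.47571215 0.16930207 0.014     ]
[53 80  1  1  1] [0.4044749  0.12238087 0.014     ]
[58 83  2  2  2] [0.39135971 0.12223714 0.014     ]
[90 85  2  2  2] [0.33832293 0.08894664 0.014     ]
[103  89   1   1   1] [0.31466595 0.08105335 0.014     ]
6.95
```

View pics/s3.png

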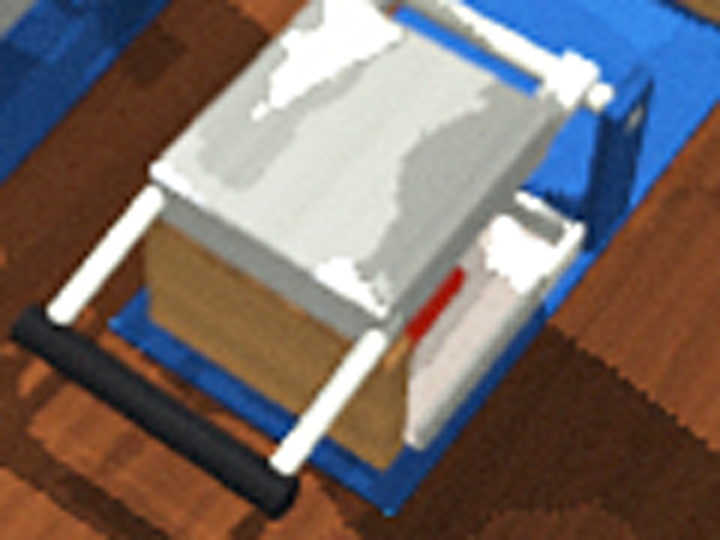

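The robot-side block is out at about x=0.41, y=0.04, but the far one is hidden. I'll take the handle again, lift it part way to look into the tray, then drop it again.

Emit:
jog_arm --targets '[{"delta_pos": [0,0.138,0.1],"rot": [0.045,0,0],"jaw": 0},{"delta_pos": [0,0.138,0.3],"rot": [0.09,0,0],"jaw": 0},{"delta_pos": [0,0.138,0.5],"rot": [0.137,0,0],"jaw": 0},{"delta_pos": [0,0.138,0.527],"rot": [0.139,0,0],"jaw": 0},{"delta_pos": [0,0.138,0.527],"rot": [0.139,0,0],"jaw": 0}]'

```text
t: 7.45
position: [0.4482, 0.1597, 0.1684]
ee_rot: [-0.04, -3.136, 0.001]
contact_force: [0.4, -0.5, 0.4]
finger_gap: 0.0423
finger_force: 0.0
```

```bash
python3 - <<'E'
from h import *
m=camera_model('side');K=np.array([[m['fx'],0,m['cx']],[0,m['fy'],m['cy']],[0,0,1]])
# handle bar in side crop s3: ends (30,325),(285,495) -> axis height .075
p=[ray('side',(280+u/6,215+v/6),.075) for u,v in((25,325),(283,495))];print(p,(p[0]+p[1])/2)
print(totool((p[0]+p[1])/2),state()['position'])
E
```

```text
[array([0.4923392 , 0.16011093, 0.075     ]), array([0.39206011, 0.15987154, 0.075     ])] [0.44219966 0.15999124 0.075     ]
[0.0055708  0.00022103 0.09344447] [0.44821648 0.15966216 0.1684165 ]
```

Aligned. Going down 0.110 m, then gripping.

Emit:
jog_arm --targets '[{"delta_pos": [0.01,0,0.2],"rot": [0,0,0],"jaw": 0},{"delta_pos": [0.01,0,0.4],"rot": [0,0,0],"jaw": 0},{"delta_pos": [0.01,0,0.5],"rot": [0,0,0],"jaw": 0},{"delta_pos": [0.01,0,0.55],"rot": [0,0,0],"jaw": 0},{"delta_pos": [0.01,0,0.55],"rot": [0,0,0],"jaw": 0.3},{"delta_pos": [0.01,0,0.55],"rot": [0,0,0],"jaw": 1},{"delta_pos": [0.01,0,0.55],"rot": [0,0,0],"jaw": 1},{"delta_pos": [0.01,0,0.55],"rot": [0,0,0],"jaw": 1},{"delta_pos": [0.01,0,0.55],"rot": [0,0,0],"jaw": 1}]'

```text
t: 8.35
position: [0.4496, 0.1576, 0.0628]
ee_rot: [0.045, 3.138, -0.003]
contact_force: [-0.3, -5.4, 2.9]
finger_gap: 0.0124
finger_force: 39.2
```

Emit:
jog_arm --targets '[{"delta_pos": [0,0,-0.1],"rot": [-0.015,0,0],"jaw": 1},{"delta_pos": [0,-0.008,-0.195],"rot": [-0.031,0,0],"jaw": 1},{"delta_pos": [0,-0.026,-0.288],"rot": [-0.046,0,0],"jaw": 1},{"delta_pos": [0,-0.051,-0.374],"rot": [-0.062,0,0],"jaw": 1},{"delta_pos": [0,-0.085,-0.456],"rot": [-0.077,0,0],"jaw": 1},{"delta_pos": [0,-0.126,-0.534],"rot": [-0.093,0,0],"jaw": 1},{"delta_pos": [0,-0.174,-0.608],"rot": [-0.108,0,0],"jaw": 1},{"delta_pos": [0,-0.229,-0.675],"rot": [-0.124,0,0],"jaw": 1},{"delta_pos": [0,-0.29,-0.738],"rot": [-0.139,0,0],"jaw": 1},{"delta_pos": [0,-0.29,-0.738],"rot": [-0.139,0,0],"jaw": 1}]'

```text
t: 9.35
position: [0.4483, 0.0947, 0.2062]
ee_rot: [0.054, 3.057, 0.661]
contact_force: [12.1, -12.4, -18.7]
finger_gap: 0.0125
finger_force: 41.2
```

```bash
python3 - <<'E'
from h import *
a=capture('side')[150:330,250:490]
cv2.imwrite('pics/s4.png',cv2.cvtColor(cv2.resize(a,(720,540),interpolation=cv2.INTER_CUBIC),cv2.COLOR_RGB2BGR))
E
```

```text
(no output)
```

View pics/s4.png

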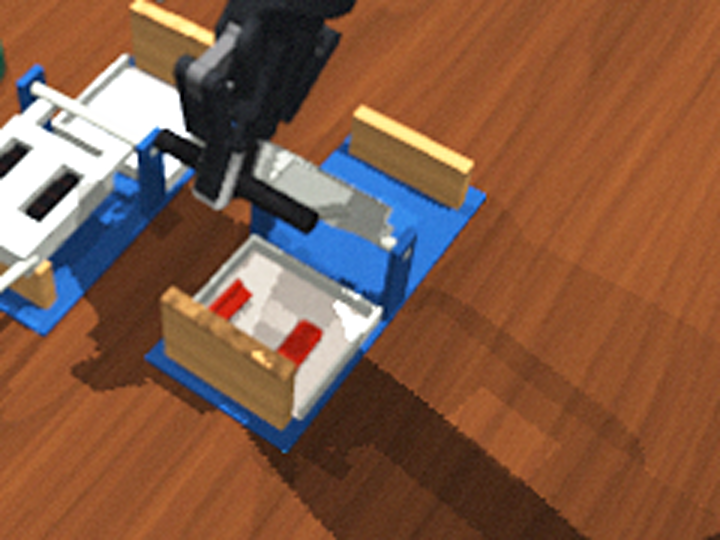

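Both red blocks lie in the catch tray, at crop (232,300) and (303,342). Now I'll let the mould fall back onto its rail.

Emit:
jog_arm --targets '[{"delta_pos": [0,0,0],"rot": [0,0,0],"jaw": -1},{"delta_pos": [0,0,-0.2],"rot": [0,0,0],"jaw": -1},{"delta_pos": [0,0,-0.4],"rot": [0,0,0],"jaw": -1},{"delta_pos": [0,0,-0.6],"rot": [0,0,0],"jaw": -1},{"delta_pos": [0,0,-0.6],"rot": [0,0,0],"jaw": -1},{"delta_pos": [0,0,-0.6],"rot": [0,0,0],"jaw": -1},{"delta_pos": [0,0,-0.6],"rot": [0,0,0],"jaw": -1},{"delta_pos": [0,0,-0.6],"rot": [0,0,0],"jaw": -1}]'

```text
t: 10.2
position: [0.4441, 0.0504, 0.3158]
ee_rot: [0.045, 3.062, 0.681]
contact_force: [-0.2, 0.6, -0.2]
finger_gap: 0.0854
finger_force: 0.0
```

```bash
python3 - <<'E'
from h import *
a=capture('side')[150:330,250:490]
cv2.imwrite('pics/s5.png',cv2.cvtColor(cv2.resize(a,(720,540),interpolation=cv2.INTER_CUBIC),cv2.COLOR_RGB2BGR))
E
```

```text
(no output)
```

View pics/s5.png

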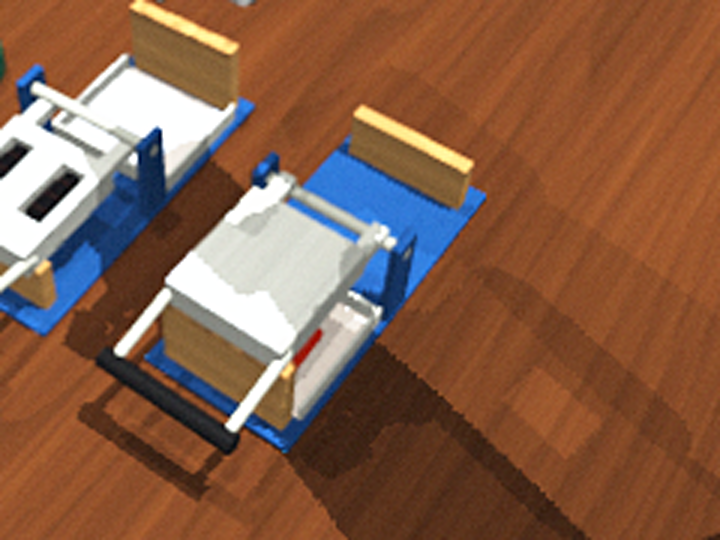

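The mould lies face down on its rail, with a block still visible in the tray at (307,347). The black mould hasn't been touched and the gripper is clear.

```bash
python3 -c "
from station import *
print(hand_in())"
```

```text
the job is handed in; nothing more can be done
None
```

The job is handed in: the red mould lies face down on its rail, both red blocks were seen in its catch tray (before a last lift and drop that left one in view), and the black mould was not touched.

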